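# Pull down the green bench-cabinet hatch with the hook pole

## Robot

A 6-joint arm with a two-finger parallel gripper is mounted at the origin on the work surface. World frame = base frame: x ahead of the robot, y to its left, z up, the work surface at z = 0. Lengths are in m, angles in degrees, forces in N, time in s.
With the tool pointing down it reaches from about 0.4 to 0.825 m from the base axis. Payload 7 kg.
Tool frame: the origin (TCP) lies midway between the tips of the shut fingers; the grasp point (between the pads) lies 19 mm behind it; z points along the fingers, y is the line along which they close (so a half turn about z gives the same grasp; the last joint's range is limited). The gripper opens to 88 mm and grips with 3 to 60 N. Pads are 19 mm wide; open, the fingers measure 130 mm over their backs; the gripper's body (78 mm by 193 mm) begins 47 mm behind the grasp point.
Start: joints at [87.84, 20.546, 0.682, 0, -70.136, -16.507], TCP at [0.216, 0.639, 0.227] pointing down, gripper open.
Joint ranges: [-176.03, 176.03], [-82.01, 121.73], [-58.28, 71.71], [-173.87, 95.51], [-174.79, -0.11], [-173.66, 173.66]. Speed limits (degrees/s): [136.94, 136.94, 172.46, 180, 180, 180].

## Interface

Orientations are given as [roll, pitch, yaw] about the fixed x, y, z axes, in that order (R = Rz(yaw) Ry(pitch) Rx(roll)).
In Python, from plant import r, eyes, workorder gives the robot as it stands.
- The arm moves only by the tool step_arm, never from a script. Its argument "plan" is a list of rows, each a list of 5 numbers: the shift along the tool's x, y, z each as a share of 25 cm, from -1 to 1, then the turn about the tool's z as a share of 60 degrees, from -1 to 1, then the finger opening in mm, from 0 to 87.6. In form: [[x, y, z, turn, jaw], ...]. A call has 1 to 12 rows; each row is the pose to reach, as a shift and turn from the pose commanded when the call began, along the tool's axes at that moment; what a row does not reach only later rows make up. A row lasts 1/12 s, in which the tool goes at most 41.7 mm and 7.16 degrees, less where a joint would pass 70% of its speed; a pose out of reach is approached as far as the arm can. A call with a number of a shift or a turn outside -1 to 1 is refused whole. A call with a gripper value outside its range is refused whole. The fingers move at their own pace and stop on an object; "newtons" is the grip in N (left out, the last holds). Time passes only in rows, so rows that repeat a pose let the fingers close. It gives the time, the measured TCP pose, the force, the opening and the grip force at its end, in the units of the state.
- r.get_state(): the state, without advancing time (a new reading comes with each control period).
- eyes.capture(name): name is "side" or "top"; returns the picture (384x512x3 uint8, red, green, blue); there is no depth.
- eyes.camera_model(name): a dict with "fov_y" (degrees; the focal length in pixels is half the picture's height over the tangent of half this angle, whatever the lens; pixels are square), "cx", "cy" (the principal point, pixels), "world_to_cam" (4x4, takes a point from world to camera coordinates). Camera axes: x right, y up, looking along -z (the intrinsics and any distortion apply to the point x, -y, -z); pixel columns grow to the right and rows downward; lengths in m; the calibration is good to about 2 mm. A picture is of the moment at which its call begins. camera_model takes no time and is no camera call.
- workorder.close_job(): hands the job in; it is judged then, once.
The state is a dict: "time_s": time; "joints": joint angles; "qd": joint speeds; "joint_torque": joint torques, N m; "tcp_pos": TCP position; "eef_rot": TCP orientation; "contact_force": force on the tool from outside, world axes, zero at the start; "moment": the same for the moment, N m; "gripper_width": finger opening in m; "gripper_force": force on a finger pad.
Only numpy, scipy, OpenCV 4.12 (cv2) and the standard library are available. Lean on these libraries where they do the work, as an engineer would, in place of code of your own. Each camera call takes 0.05 s, during which the arm holds its last target. There are 200 camera calls.

## Task

Take the hook pole out of its rest, lower its red hook into the steel ring of the green cabinet's hatch and pull that hatch all the way down with it, as far as it goes. Then unhook and lay the pole back in its rest, and leave the yellow hatch shut.

Things in the scene. Friction and masses are not known exactly. Their poses are not given: they have to be found in the camera images.
- pole_grip (a point): Centre of pole's orange grip, 96x26x26 mm, 0.2 kg. x along pole to hook, z up. 16 mm square shaft, x -125 to 130. Red hook: 10 mm finger at x 125 pointing down, 14 mm ball end at z -60. Starts in fixed rest, z 90 over bench (end there too): shaft in two 12 mm thick saddles at x -75 and 75, slots 24 wide flaring to 50, tops 124 over bench; grip between them, 21 mm spare at each end, sides free.
- green_eye (a point): Middle of outer bar (8 mm thick, along y) of green hatch's steel ring, 300 mm over bench. Arms at y -40 and 40 join it to the hatch top. Axes turn with hatch; shut: z up, -x out towards robot. Hinge along y through x 44, z -120. Panel 180 wide, 8 thick, at x 44, z -120 to -20: so shut, from above, a 36x72 mm gap behind the bar takes the hook. Cabinet fixed, 190 wide, green roof at 292.
- green_hatch (a joint): Green hatch angle about its bottom-edge hinge, rad: 0 shut (upright), grows as its top swings out to the robot and down; stop at 1.25 = fully down. Stiff hinge (0.2 N m): stays where left, about 2 N at the ring pulls it. May start ajar by up to 0.12.
- yellow_hatch (a joint): Hatch angle of the look-alike fixed cabinet with yellow hatch and roof, beside the green one; same meaning, rad. To be left alone. May start ajar by up to 0.12.

How it is judged:
By the outcome, as a careful person would: the job done as asked, in the order asked, and still so for the second after the job is handed in, with the robot touching nothing.
It also fails if it takes over 58 s, if anything falls off the work surface, if the arm or the gripper's body presses on something with over 40 N, if the wrist force passes 120 N, or if a joint passes its speed limit or range.

## Working session

There is one attempt and no reset: what is moved stays moved. The work goes in short steps, Python scripts to look and compute and a tool call to move; the robot and the scene stay as the last step left them, time stands still between calls to the robot, and variables do not carry over. Pictures are saved under pics/ and viewed, at most 11 in all, crops included, and the job is handed in when it is done.

Besides the shell and the picture viewer there is one more tool, called after "Call:" as name(argument=value, ...) on one line, values as JSON. step_arm: Moves the arm, as the interface text tells. Its arguments: {"type":"object","properties":{"plan":{"type":"array"},"newtons":{"type":"number"}},"required":["plan"]}

```bash
mkdir -p pics; python3 - <<'E'
from plant import r, eyes, workorder
import cv2
for n in("side","top"):
    cv2.imwrite(f"pics/{n}0.png",cv2.resize(eyes.capture(n)[:,:,::-1],(800,600),interpolation=cv2.INTER_CUBIC))
    print(n,eyes.camera_model(n))
print(r.get_state())
E
```

```text
side {'fov_y': 56.80352482871716, 'cx': 253.66665083541565, 'cy': 193.1279502389603, 'world_to_cam': array([[-0.81889654, -0.573507  ,  0.02232012,  0.4536524 ],
       [ 0.33820462, -0.45076363,  0.82609309, -0.389598  ],
       [-0.46370906,  0.68403354,  0.56309149, -0.7316704 ],
       [ 0.        ,  0.        ,  0.        ,  1.        ]])}
top {'fov_y': 45.94977093946092, 'cx': 250.43926195413061, 'cy': 194.03672022819973, 'world_to_cam': array([[ 0.00485489, -0.99981686,  0.01851173, -0.02119542],
       [ 0.99344924,  0.00693588,  0.1140636 , -0.57241759],
       [-0.1141711 ,  0.0178367 ,  0.99330097, -1.44537062],
       [ 0.        ,  0.        ,  0.        ,  1.        ]])}
{'time_s': 0.1, 'joints': array([ 8.78408567e+01,  2.05872846e+01,  6.38092560e-01, -1.67186326e-02,
       -7.01347717e+01, -1.65067574e+01]), 'qd': array([-0.04152288, -0.09319005,  0.0593834 , -0.01008187, -0.0380846 ,
       -0.01570694]), 'joint_torque': array([-4.62521766e-04, -5.84159768e+01,  2.93751061e+01,  7.01533824e+00,
        1.01758653e-02, -5.24193570e-05]), 'tcp_pos': array([0.21592668, 0.63907043, 0.22571303]), 'eef_rot': array([ 1.79915031e+02, -8.78895167e-03, -1.86715869e+01]), 'contact_force': array([-0.18825755, -0.20461979,  0.02029981]), 'moment': array([-0.01008298, -0.02288506,  0.01074055]), 'gripper_force': 0.0, 'gripper_width': 0.08787996424094609}
```

View pics/side0.png

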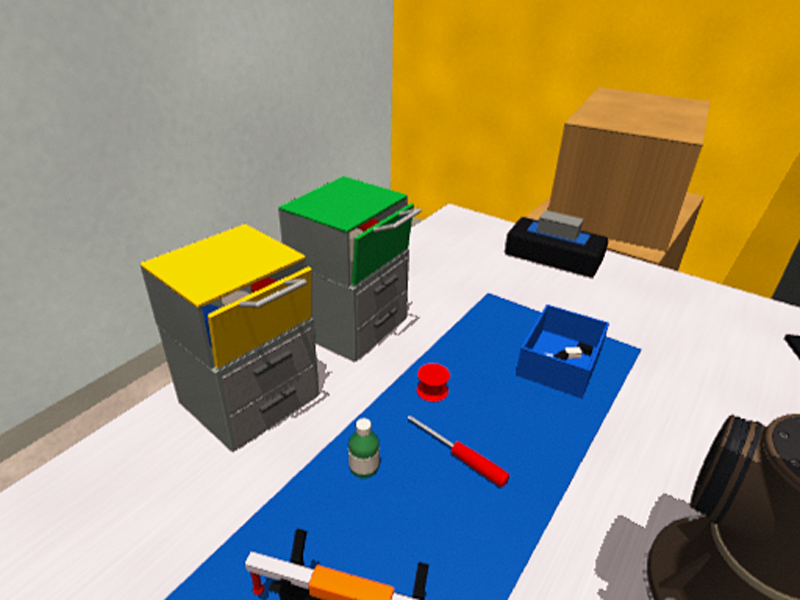

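View pics/top0.png

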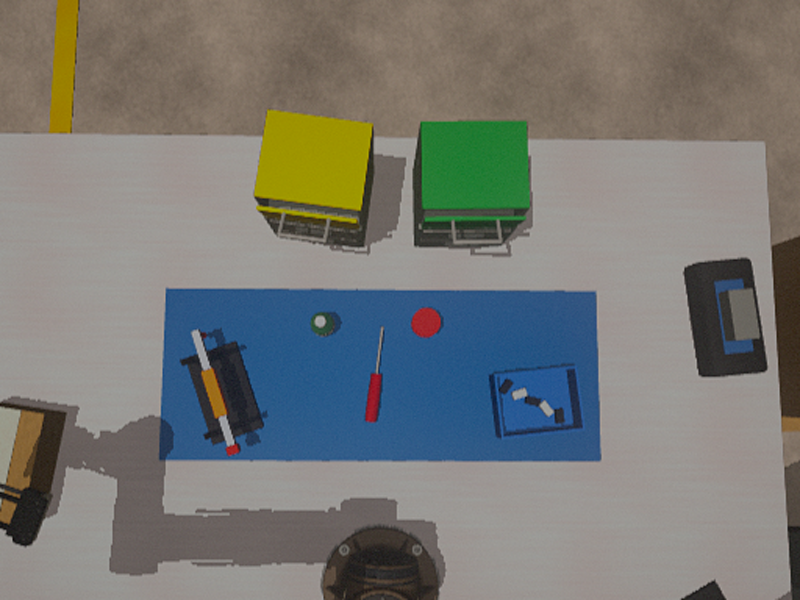

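The side view shows the pole with its hook at its far (left) end, around (258,585), and green ring around (415,215). In the top view the pole runs (232,450)→(197,333), with the green ring at (477,235). The green hatch is slightly ajar. Next I'll zoom in on both.

```bash
cat > h.py <<'E'
from plant import r, eyes, workorder
import cv2, numpy as np
from scipy.optimize import least_squares
def P(n):
    m=eyes.camera_model(n); return m,192/np.tan(np.radians(m["fov_y"]/2))
def proj(n,X):
    m,f=P(n); c=(m["world_to_cam"]@np.c_[np.atleast_2d(X),np.ones(len(np.atleast_2d(X)))].T)[:3].T
    return np.c_[m["cx"]+f*c[:,0]/-c[:,2], m["cy"]-f*c[:,1]/-c[:,2]]
def atz(n,uv,z):
    m,f=P(n); T=m["world_to_cam"]; R,t=T[:3,:3],T[:3,3]
    d=R.T@np.array([(uv[0]-m["cx"])/f,-(uv[1]-m["cy"])/f,-1]); o=-R.T@t
    return o+d*(z-o[2])/d[2]
def tri(us,ut,x0=(.7,-.1,.3)):
    s=least_squares(lambda X:np.r_[proj("side",X)[0]-us,proj("top",X)[0]-ut],x0); return s.x,np.abs(s.fun).max()
def crop(im,x,y,w,h,W,H): return cv2.resize(im[y:y+h,x:x+w],(W,H),interpolation=cv2.INTER_CUBIC)
E
python3 - <<'E'
from h import *
s=eyes.capture("side");t=eyes.capture("top")
cv2.imwrite("raw_s.png",s[:,:,::-1]);cv2.imwrite("raw_t.png",t[:,:,::-1])
a=crop(t,110,200,80,100,400,500)  # 5x pole
b=crop(t,255,125,100,40,400,160)   #4x
c=crop(s,210,110,70,75,400,340*1) if 0 else crop(s,215,120,64,54,400,338)
o=np.zeros((500,800,3),np.uint8);o[:,:400]=a;o[:160,400:]=b;o[162:,400:]=c
cv2.imwrite("pics/z1.png",o[:,:,::-1])
h=cv2.cvtColor(t,cv2.COLOR_RGB2HSV);m=((h[...,0]>8)&(h[...,0]<20)&(h[...,1]>170)&(h[...,2]>110)).astype(np.uint8);m[:,:115]=0;m[:,175:]=0;m[:210]=0
n,l,st,ce=cv2.connectedComponentsWithStats(m);i=1+np.argmax(st[1:,4]);print(st[i],ce[i])
p=np.argwhere(l==i)[:,::-1].astype(np.float32);print(cv2.minAreaRect(p),atz("top",ce[i],.1))
E
```

```text
[129 236  16  32 203] [136.27093596 250.61083744]
((136.53378295898438, 251.0347137451172), (31.316604614257812, 8.186498641967773), 72.34988403320312) [0.38830547 0.3316189  0.1       ]
```

View pics/z1.png

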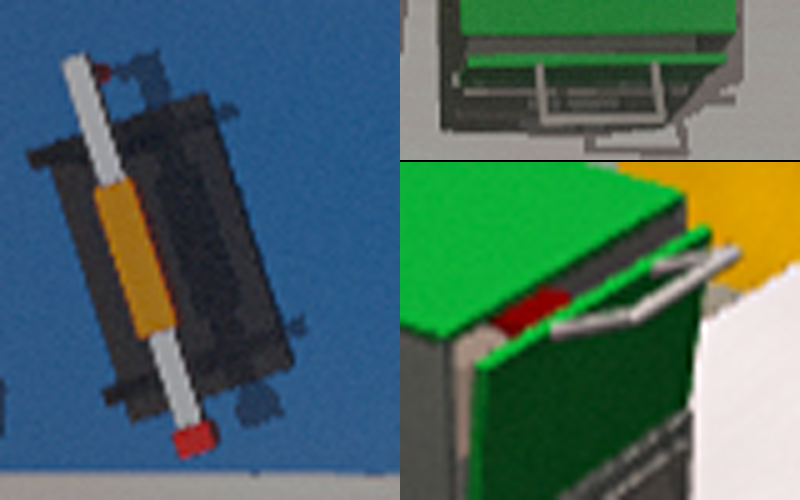

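```bash
python3 - <<'E'
from h import *
T=lambda x,y:np.array([110+x/5-.5*.8,200+y/5-.4])
a=atz("top",T(75,58),.098);b=atz("top",T(188,425),.098);d=(a-b)/np.linalg.norm(a-b)
g1=atz("top",T(115,182),.103);g2=atz("top",T(157,336),.103)
print("pole",a,b,np.linalg.norm(a-b),np.degrees(np.arctan2(d[1],d[0])),(g1+g2)/2,np.linalg.norm(g1-g2), np.degrees(np.arctan2(*(g1-g2)[1::-1])), (a+b)/2-d*.0025)
hk=atz("top",T(102,72),.035);print("hook",hk)
U=lambda x,y:np.array([255+x/4-.4,125+y/4-.4]); S=lambda x,y:np.array([215+(x-400)/6.25-.4,120+(y-162)/6.25-.4])
def model(p,L):
    ex,ey,yaw,th=p; L=np.array(L,float)-[.044,0,-.12]
    c,s=np.cos(th),np.sin(th) # top swings to -x
    x=L[:,0]*c-L[:,2]*s; z=L[:,0]*s+L[:,2]*c   # -x side goes down
    x+=.044;z+=-.12
    cy,sy=np.cos(yaw),np.sin(yaw)
    return np.c_[ex+cy*x-sy*L[:,1],ey+sy*x+cy*L[:,1],z+.3]
L=[[0,.04,0],[0,-.04,0],[.04,.09,-.02],[.04,-.09,-.02]]
obT=[U(142,122),U(265,122),U(69,59),U(325,59)]
obS=[S(632,318),S(738,255),S(480,368),S(705,234)]
f=lambda p:np.r_[(proj("top",model(p,L))-obT).ravel(),(proj("side",model(p,L))-obS).ravel()]
s=least_squares(f,[.8,-.2,0,.1],loss="soft_l1");p=s.x;print(p[:2],np.degrees(p[2]),p[3]);print(np.round(f(p).reshape(-1,2),1))
print("eye now",model(p,[[0,0,0]]), "gap", model(p,[[.02,0,0]]),"th=1.25",model(np.r_[p[:3],1.25],[[0,0,0]]))
r1=atz("top",np.array([416,208])/1.5625,.292);r2=atz("top",np.array([527,208])/1.5625,.292);print("roof",r1,r2)
r1=atz("top",np.array([255,194])/1.5625,.292);r2=atz("top",np.array([362,210])/1.5625,.292);print("yroof",r1,r2)
E
```

```text
pole [0.50895417 0.37203276 0.098     ] [0.28601671 0.29560514 0.098     ] 0.23567411853955267 18.922787943710976 [0.38612832 0.32929327 0.103     ] 0.09736977289930641 17.09060708892445 [0.39512055 0.33300822 0.098     ]
hook [0.50473088 0.3706788  0.035     ]
[ 0.66752656 -0.16106587] 0.7549365988537255 0.11853908823277455
[[ 0.3 -1.2]
 [-1.1 -1.4]
 [-0.4  0.7]
 [ 0.6  0.5]
 [ 0.1  0.5]
 [-0.9  0.4]
 [ 0.6  0.2]
 [ 1.2 -0.9]]
eye now [[ 0.65364514 -0.16124878  0.29395438]] gap [[ 0.67350306 -0.16098712  0.29631962]] th=1.25 [[ 0.58378149 -0.16216937  0.17608336]]
roof [ 0.71060134 -0.05552457  0.292     ] [ 0.71246098 -0.25036967  0.292     ]
yroof [0.73289811 0.22570811 0.292     ] [0.70613147 0.0388127  0.292     ]
```

```bash
cat >> h.py <<'E'
def go(x,y,z,yaw,src=None):
    """shares from the present (measured, or src=(x,y,z,yaw)) pose to a TCP pose with the tool down"""
    s=r.get_state(); p=np.array(src[:3]) if src else s["tcp_pos"]; w=src[3] if src else s["eef_rot"][2]
    d=np.array([x,y,z])-p; a=np.radians(w); c,q=np.cos(a),np.sin(a)
    v=np.array([c*d[0]+q*d[1], q*d[0]-c*d[1], -d[2]])/.25
    t=-((yaw-w+180)%360-180)/60
    print("shares",np.round(v,4),"turn",round(t,4),"rows>=",round(max(np.linalg.norm(d)/.0417,abs(t)*60/7.16),1))
E
python3 -c "
from h import *
go(.388,.331,.20,18.3,(.2159,.6391,.227,-18.6))"
```

```text
shares [1.0455 0.9485 0.108 ] turn -0.615 rows>= 8.5
```

Call:
step_arm(plan=[[0.1,0.09,0.02,-0.1,87],[0.21,0.19,0.05,-0.21,87],[0.32,0.29,0.08,-0.32,87],[0.43,0.39,0.1,-0.42,87],[0.54,0.49,0.1,-0.5,87],[0.65,0.59,0.1,-0.56,87],[0.76,0.69,0.1,-0.6,87],[0.87,0.79,0.1,-0.615,87],[0.96,0.87,0.1,-0.615,87],[1.0,0.94,0.1,-0.615,87],[1.0,0.948,0.1,-0.615,87],[1.0,0.948,0.1,-0.615,87]])

```text
time_s: 1.2
tcp_pos: [0.3773, 0.3338, 0.2018]
eef_rot: [-180.0, -0.0, 18.1]
contact_force: [-0.1, 0.4, -0.3]
gripper_width: 0.0873
gripper_force: 0.0
```

```bash
python3 - <<'E'
from h import *
s=r.get_state();print(s["time_s"],s["tcp_pos"],s["eef_rot"])
go(.388,.331,.075,18.3)
t=eyes.capture("top");s=eyes.capture("side")
o=np.zeros((500,800,3),np.uint8);o[:,:400]=crop(t,95,190,100,125,400,500);o[:,400:]=crop(s,140,184,160,200,400,500)
cv2.imwrite("pics/z2.png",o[:,:,::-1])
E
```

```text
1.2 [0.37728049 0.33376227 0.2018142 ] [-1.79976871e+02 -1.34829818e-02  1.81237541e+01]
shares [0.0373 0.0238 0.5073] turn -0.0029 rows>= 3.1
```

View pics/z2.png

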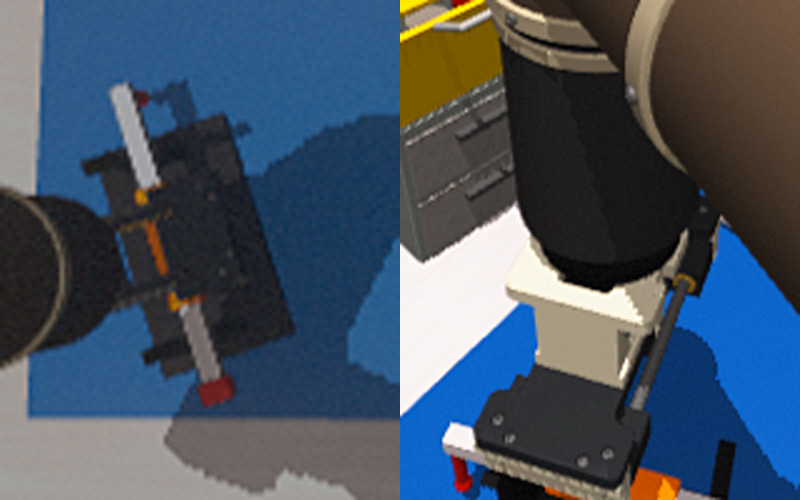

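Call:
step_arm(plan=[[0.04,0.02,0.1,0,87],[0.045,0.024,0.22,0,87],[0.045,0.024,0.34,0,87],[0.045,0.024,0.44,0,87],[0.045,0.024,0.5,0,87],[0.045,0.024,0.515,0,87],[0.045,0.024,0.515,0,87]])

```text
time_s: 1.88
tcp_pos: [0.389, 0.333, 0.0717]
eef_rot: [179.9, 0.1, 18.3]
contact_force: [0.3, 0.4, 0.1]
gripper_width: 0.0868
gripper_force: 0.0
```

Call:
step_arm(plan=[[0,0,0,0,50],[0,0,0,0,35],[0,0,0,0,28],[0,0,0,0,20],[0,0,0,0,20],[0,0,0,0,20],[0,0,0,0,20],[0,0,0,0,20]], newtons=15)

```text
time_s: 2.55
tcp_pos: [0.3897, 0.3327, 0.073]
eef_rot: [-180.0, -0.0, 18.2]
contact_force: [-1.0, -0.3, -0.7]
gripper_width: 0.0391
gripper_force: 0.0
```

Call:
step_arm(plan=[[0,0,0,0,15],[0,0,0,0,15],[0,0,0,0,15],[0,0,0,0,15],[0,0,0,0,15],[0,0,0,0,15]], newtons=60)

```text
time_s: 3.05
tcp_pos: [0.3897, 0.3319, 0.0728]
eef_rot: [179.9, 0.0, 18.3]
contact_force: [3.0, -4.8, 3.0]
gripper_width: 0.0255
gripper_force: 59.9
```

Call:
step_arm(plan=[[0,0,-0.05,0,15],[0,0,-0.15,0,15],[0,0,-0.27,0,15],[0,0,-0.4,0,15],[0,0,-0.54,0,15],[0,0,-0.68,0,15],[0,0,-0.82,0,15],[0,0,-0.94,0,15],[0,0,-1.0,0,15],[0,0,-1.0,0,15]])

```text
time_s: 3.88
tcp_pos: [0.3905, 0.3342, 0.3267]
eef_rot: [-179.7, -0.3, 18.2]
contact_force: [0.9, 1.1, -1.2]
gripper_width: 0.0257
gripper_force: 59.8
```

```bash
python3 - <<'E'
from h import *
s=r.get_state();print(s["time_s"],s["tcp_pos"],s["eef_rot"])
go(.48,.08,.375,0.75); go(.50,-.161,.375,0.75,(.48,.08,.375,.75))
s=eyes.capture("side");t=eyes.capture("top")
o=np.zeros((500,800,3),np.uint8);o[:,:400]=crop(t,95,170,100,125,400,500);o[:,400:]=crop(s,80,134,160,200,400,500)
cv2.imwrite("pics/z3.png",o[:,:,::-1])
E
```

```text
3.8833 [0.39047458 0.33417524 0.32671361] [-179.74731051   -0.30069861   18.23796896]
shares [ 0.0219  1.0777 -0.1931] turn 0.2915 rows>= 6.6
shares [ 0.0674  0.965  -0.    ] turn -0.0 rows>= 5.8
```

View pics/z3.png

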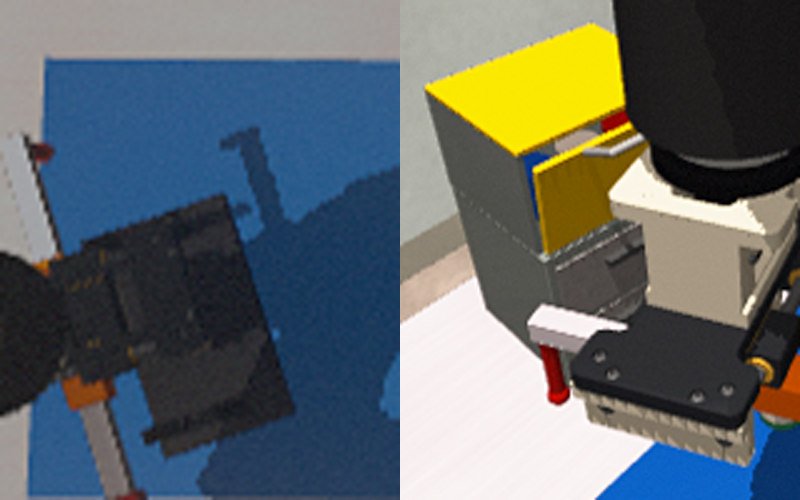

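The pole is held level. The ball is at about side (558,397) and top (42,152) in the crops. Moving on to the crossing and computing the along-pole offset.

```bash
python3 - <<'E'
from h import *
X,e=tri(np.array([80+158/2.5-.4,134+397/2.5-.4]),np.array([95+42/4-.4,170+152/4-.4]),(.5,.37,.3));print(X,e)
p=np.array([.3905,.3342,.3267]);a=np.radians(18.24);u=np.array([np.cos(a),np.sin(a),0]);v=np.array([-np.sin(a),np.cos(a),0])
print("along",(X-p)@u,"lat",(X-p)@v,"dz",X[2]-p[2])
E
```

```text
[0.50568624 0.37720148 0.28491716] 0.5264155350691908
along 0.12285794128442741 lat 0.0047877482666844814 dz -0.0417828408351667
```

Call:
step_arm(plan=[[0,0.03,-0.1,0,15],[0,0.1,-0.2,0.03,15],[0,0.2,-0.22,0.07,15],[0,0.31,-0.22,0.12,15],[0,0.43,-0.22,0.17,15],[0,0.55,-0.22,0.22,15],[0,0.67,-0.22,0.27,15],[0,0.78,-0.22,0.29,15],[0,0.88,-0.22,0.29,15],[0,0.96,-0.22,0.29,15],[0,1,-0.22,0.29,15],[0,1,-0.22,0.29,15]])

```text
time_s: 4.98
tcp_pos: [0.4677, 0.0938, 0.376]
eef_rot: [179.9, 0.2, 0.7]
contact_force: [-0.1, 0.4, -2.2]
gripper_width: 0.0255
gripper_force: 59.8
```

```bash
python3 - <<'E'
from h import *
s=r.get_state();print(s["time_s"],s["tcp_pos"],s["eef_rot"])
go(.50,-.15,.378,0.75)
E
```

```text
4.9833 [0.46768959 0.09381434 0.37603594] [1.79927742e+02 1.55998205e-01 7.01867964e-01]
shares [ 0.1173  0.9768 -0.0079] turn -0.0008 rows>= 5.9
```

Call:
step_arm(plan=[[0.01,0.06,0,0,15],[0.03,0.16,0,0,15],[0.05,0.28,0,0,15],[0.07,0.41,0,0,15],[0.09,0.54,0,0,15],[0.1,0.67,0,0,15],[0.11,0.79,0,0,15],[0.117,0.9,0,0,15],[0.117,0.98,0,0,15],[0.117,1,0,0,15],[0.117,1,0,0,15],[0.117,1,0,0,15]])

```text
time_s: 5.98
tcp_pos: [0.5007, -0.1534, 0.3769]
eef_rot: [-180.0, 0.1, 0.8]
contact_force: [0.4, 1.1, -2.6]
gripper_width: 0.0254
gripper_force: 59.8
```

```bash
python3 - <<'E'
from h import *
s=r.get_state();print(s["time_s"],s["tcp_pos"],s["eef_rot"])
s=eyes.capture("side");t=eyes.capture("top")
o=np.zeros((500,800,3),np.uint8);o[:,:400]=crop(t,260,110,80,100,400,500);o[:,400:]=crop(s,200,90,80,100,400,500)
cv2.imwrite("pics/z4.png",o[:,:,::-1])
E
```

```text
5.9833 [ 0.50072307 -0.15344781  0.37692512] [-1.79969822e+02  7.35665211e-02  8.13866917e-01]
```

View pics/z4.png

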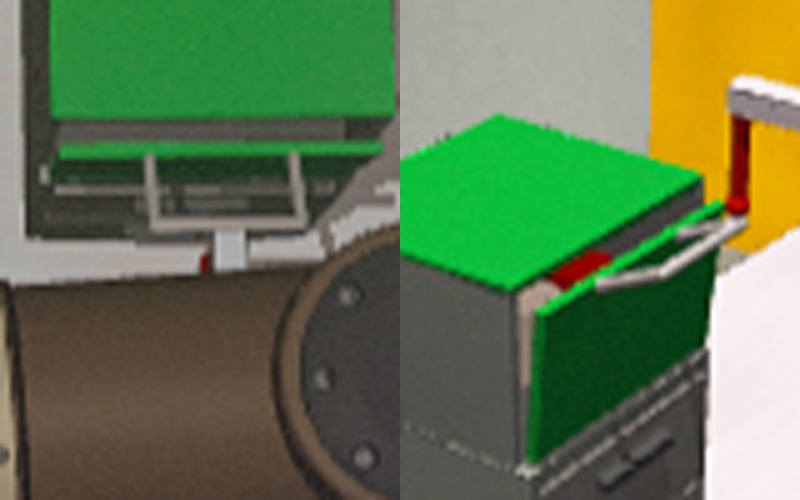

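```bash
python3 - <<'E'
from h import *
T=lambda x,y:np.array([260+x/5-.4,110+y/5-.4]);S=lambda x,y:np.array([200+(x-400)/5-.4,90+y/5-.4])
for n,a,b in(("barL",S(660,275),T(152,223)),("barR",S(743,224),T(302,220)),("bar",S(702,249),T(227,222))): print(n,*tri(a,b))
print("tip",atz("top",T(230,230),.402), proj("side",[[.6237,-.149,.334]]),S(738,207), "shaft/hook side x", atz("side",S(738,207),.334))
print(atz("side",S(733,85),.402))
E
```

```text
barL [ 0.65206399 -0.11958978  0.29632969] 0.15063426971136096
barR [ 0.65375937 -0.20179177  0.29547678] 0.20489476986409727
bar [ 0.65291004 -0.16053871  0.29575926] 0.0794902480959081
tip [ 0.62676905 -0.1471852   0.402     ] [[267.27108202 130.67130104]] [267.2 131. ] shaft/hook side x [ 0.62271424 -0.14715177  0.334     ]
[ 0.62492479 -0.14050656  0.402     ]
```

Call:
step_arm(plan=[[0.03,0.01,0,0,15],[0.1,0.03,0,0,15],[0.16,0.05,0,0,15],[0.19,0.051,0,0,15],[0.19,0.051,0,0,15],[0.19,0.051,0,0,15],[0.19,0.051,0.04,0,15],[0.19,0.051,0.09,0,15]])

```text
time_s: 6.75
tcp_pos: [0.5484, -0.166, 0.3558]
eef_rot: [180.0, -0.1, 0.9]
contact_force: [0.8, -0.4, -2.0]
gripper_width: 0.0254
gripper_force: 59.8
```

```bash
python3 - <<'E'
from h import *
s=r.get_state();print(s["time_s"],s["tcp_pos"],s["eef_rot"])
s=eyes.capture("side");t=eyes.capture("top")
o=np.zeros((500,800,3),np.uint8);o[:,:400]=crop(t,260,110,80,100,400,500);o[:,400:]=crop(s,220,90,64,80,400,500)
cv2.imwrite("pics/z5.png",o[:,:,::-1])
E
```

```text
6.75 [ 0.54840007 -0.16604388  0.35582144] [ 1.79995480e+02 -1.44356929e-01  8.56021881e-01]
```

View pics/z5.png

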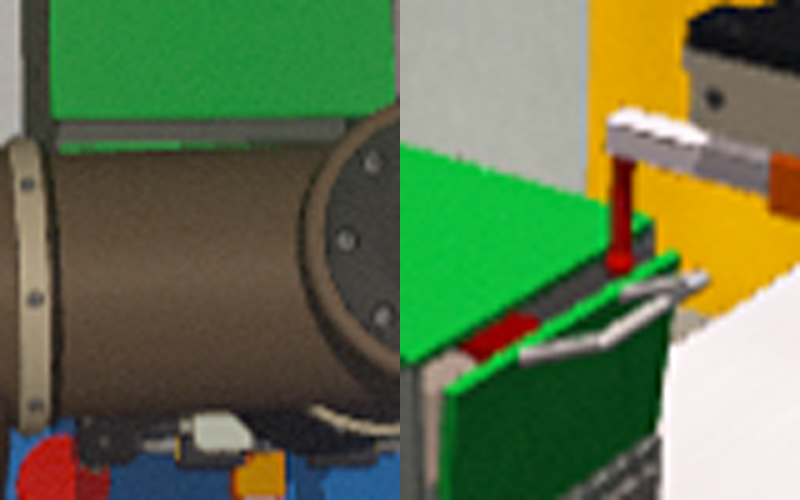

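The ball at side (620,263) hangs over the ring, whose opening is centred near (612,317), so the descent is lined up.

Call:
step_arm(plan=[[0,0,0.03,0,15],[0,0,0.07,0,15],[0,0,0.11,0,15],[0,0,0.15,0,15],[0,0,0.18,0,15],[0,0,0.2,0,15],[0,0,0.2,0,15]])

```text
time_s: 7.43
tcp_pos: [0.5479, -0.1662, 0.3038]
eef_rot: [-180.0, 0.1, 0.8]
contact_force: [-0.5, 0.8, -2.5]
gripper_width: 0.0256
gripper_force: 59.8
```

```bash
python3 - <<'E'
from h import *
s=r.get_state();print(s["time_s"],s["tcp_pos"],s["eef_rot"])
s=eyes.capture("side")
cv2.imwrite("pics/z6.png",crop(s,220,90,64,80,400,500)[:,:,::-1])
import math
# wanted TCP along the arc: bar at (bx,bz); finger gap then shaft contact
hx,hz=.7125,.180
for th in np.arange(.1,1.3,.1):
    bx=hx-.044*math.cos(th)-.12*math.sin(th); bz=hz-.044*math.sin(th)+.12*math.cos(th)
    print(round(th,2),"bar",round(bx,4),round(bz,4))
E
```

```text
7.4333 [ 0.54786809 -0.16623583  0.30376874] [-1.79987253e+02  1.24064777e-01  8.28344448e-01]
0.1 bar 0.6567 0.295
0.2 bar 0.6455 0.2889
0.3 bar 0.635 0.2816
0.4 bar 0.6252 0.2734
0.5 bar 0.6164 0.2642
0.6 bar 0.6084 0.2542
0.7 bar 0.6015 0.2434
0.8 bar 0.5958 0.232
0.9 bar 0.5911 0.2201
1.0 bar 0.5878 0.2078
1.1 bar 0.5856 0.1952
1.2 bar 0.5847 0.1825
```

View pics/z6.png

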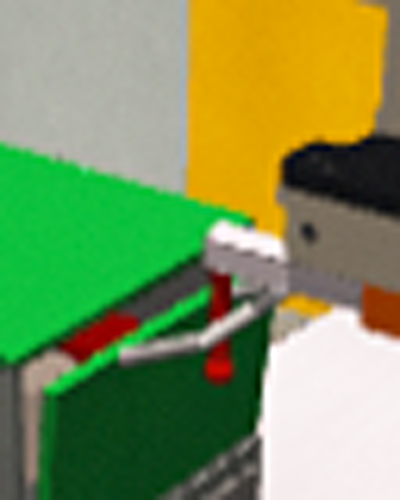

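The hook is through the ring: the ball at (218,370) sits below and behind the bar. Starting the pull.

Call:
step_arm(plan=[[-0.02,0,0.03,0,15],[-0.045,0,0.05,0,15],[-0.064,0,0.063,0,15],[-0.085,0,0.078,0,15],[-0.106,0,0.093,0,15],[-0.126,0,0.11,0,15],[-0.145,0,0.126,0,15],[-0.163,0,0.144,0,15],[-0.18,0,0.162,0,15],[-0.196,0,0.182,0,15],[-0.212,0,0.202,0,15],[-0.212,0,0.202,0,15]])

```text
time_s: 8.48
tcp_pos: [0.4938, -0.1671, 0.2537]
eef_rot: [-180.0, 0.1, 0.8]
contact_force: [-1.2, -0.7, -1.7]
gripper_width: 0.0255
gripper_force: 59.8
```

```bash
python3 - <<'E'
from h import *
s=r.get_state();print(s["time_s"],s["tcp_pos"],s["eef_rot"])
s=eyes.capture("side");t=eyes.capture("top")
o=np.zeros((500,800,3),np.uint8);o[:,:400]=crop(t,240,120,96,120,400,500);o[:,400:]=crop(s,210,100,80,100,400,500)
cv2.imwrite("pics/z7.png",o[:,:,::-1])
E
```

```text
8.4833 [ 0.49376131 -0.16706982  0.25369856] [-1.79978138e+02  1.24965388e-01  8.11967011e-01]
```

View pics/z7.png

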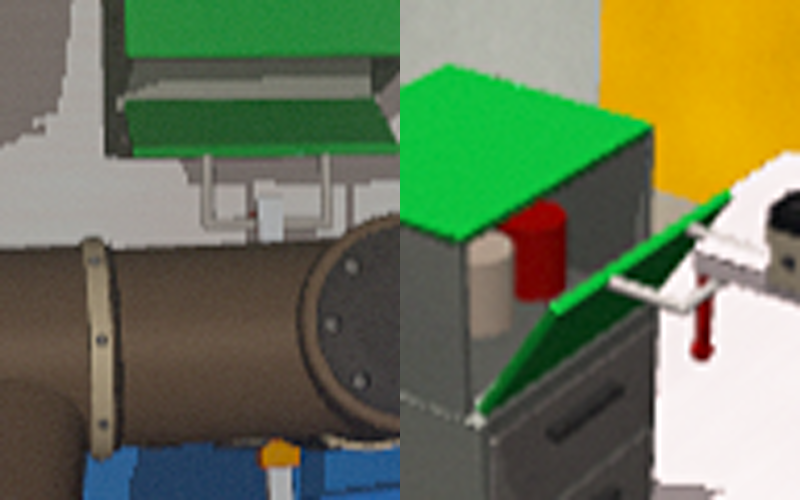

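The hatch is about half down (0.6 rad) with the bar caught by the hook at (700,300). Continuing along the arc, with the shaft now bearing down on the bar.

Call:
step_arm(plan=[[-0.012,0,0.025,0,15],[-0.023,0,0.053,0,15],[-0.03,0,0.08,0,15],[-0.035,0,0.107,0,15],[-0.04,0,0.132,0,15],[-0.045,0,0.158,0,15],[-0.05,0,0.183,0,15],[-0.054,0,0.208,0,15],[-0.057,0,0.235,0,15],[-0.059,0,0.262,0,15],[-0.059,0,0.288,0,15],[-0.058,0,0.313,0,15]])

```text
time_s: 9.58
tcp_pos: [0.4809, -0.1673, 0.1758]
eef_rot: [-180.0, 0.0, 0.8]
contact_force: [-0.7, -0.0, -0.7]
gripper_width: 0.0257
gripper_force: 59.8
```

Call:
step_arm(plan=[[0,0,0.01,0,15],[0,0,0.02,0,15],[0,0,0.03,0,15],[0,0,0.03,0,15]])

```text
time_s: 9.92
tcp_pos: [0.4812, -0.1673, 0.1693]
eef_rot: [180.0, -0.0, 0.9]
contact_force: [-3.2, 1.9, 2.5]
gripper_width: 0.0252
gripper_force: 59.9
```

Call:
step_arm(plan=[[0,0,0.008,0,15],[0,0,0.016,0,15],[0,0,0.016,0,15]])

```text
time_s: 10.17
tcp_pos: [0.4813, -0.1672, 0.1656]
eef_rot: [180.0, -0.1, 0.8]
contact_force: [-3.8, 1.7, 5.5]
gripper_width: 0.0256
gripper_force: 60.0
```

```bash
python3 - <<'E'
from h import *
st=r.get_state();print(st["time_s"],st["tcp_pos"],st["contact_force"],st["moment"])
s=eyes.capture("side");t=eyes.capture("top");cv2.imwrite("s8.png",s[:,:,::-1]);cv2.imwrite("t8.png",t[:,:,::-1])
o=np.zeros((600,800,3),np.uint8);o[:,:350]=crop(t,250,120,70,120,350,600);o[:,350:]=crop(s,215,130,90,120,450,600)
cv2.imwrite("pics/z8.png",o[:,:,::-1])
def model(p,L):
    ex,ey,yaw,th=p; L=np.array(L,float)-[.044,0,-.12]
    c,q=np.cos(th),np.sin(th);x=L[:,0]*c-L[:,2]*q+.044; z=L[:,0]*q+L[:,2]*c-.12
    cy,sy=np.cos(yaw),np.sin(yaw); return np.c_[ex+cy*x-sy*L[:,1],ey+sy*x+cy*L[:,1],z+.3]
# predicted spots in the crops (bar ends, panel top corners) for trial angles
for th in(1.1,1.18,1.25):
    X=model((.6685,-.161,.015,th),[[0,.04,0],[0,-.04,0],[.048,.09,-.02],[.048,-.09,-.02]])
    print(th,"T",np.round((proj("top",X)-[250,120]+.4)*5).tolist(),"S",np.round((proj("side",X)-[215,130]+.4)*5+[350,0]).tolist())
p=st["tcp_pos"]
for pit in(0,5,10):
    a=np.radians(pit);g=p+[0,0,.0172]
    X=[g+[.13*np.cos(a),0.004,.13*np.sin(a)], g+[.1225*np.cos(a)+.06*np.sin(a),.004,.1225*np.sin(a)-.06*np.cos(a)]]
    print("pitch",pit,np.round((proj("side",X)-[215,130]+.4)*5+[350,0]).tolist())
E
```

```text
10.1667 [ 0.48125382 -0.16724982  0.16559687] [-3.82017626  1.71400476  5.47503889] [0.71549715 0.47459512 0.20337736]
1.1 T [[189.0, 320.0], [325.0, 319.0], [105.0, 244.0], [420.0, 242.0]] S [[635.0, 273.0], [707.0, 213.0], [525.0, 237.0], [695.0, 110.0]]
1.18 T [[187.0, 324.0], [323.0, 323.0], [105.0, 253.0], [418.0, 250.0]] S [[635.0, 289.0], [707.0, 228.0], [530.0, 250.0], [700.0, 122.0]]
1.25 T [[185.0, 326.0], [320.0, 325.0], [104.0, 259.0], [416.0, 257.0]] S [[634.0, 302.0], [706.0, 241.0], [534.0, 262.0], [703.0, 133.0]]
pitch 0 [[633.0, 245.0], [639.0, 335.0]]
pitch 5 [[635.0, 229.0], [633.0, 317.0]]
pitch 10 [[638.0, 213.0], [629.0, 299.0]]
```

View pics/z8.png

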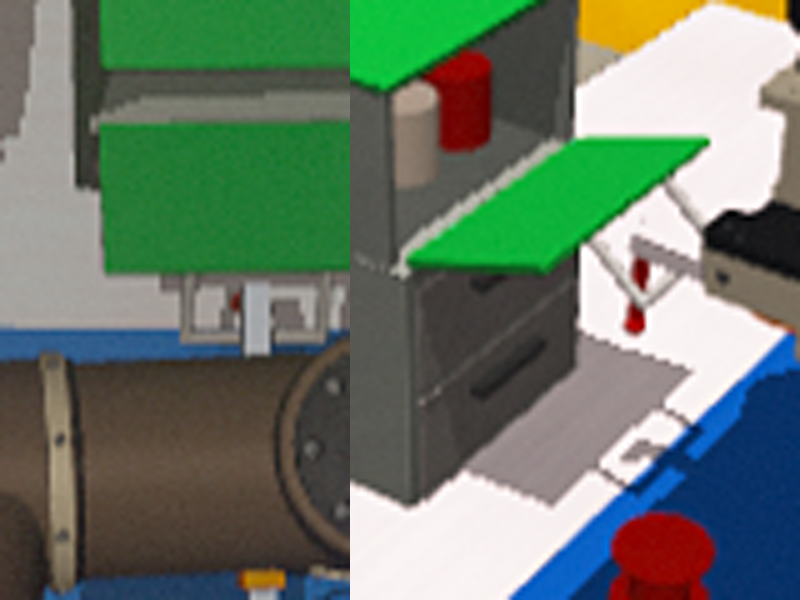

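The hatch is at its stop: the bar end is at (640,302), against (634,302) predicted for 1.25 rad, and the push force is rising. Unhooking straight up, after easing back from the panel edge.

Call:
step_arm(plan=[[-0.005,0,-0.02,0,15],[-0.016,0,-0.03,0,15],[-0.016,0,-0.06,0,15],[-0.016,0,-0.1,0,15],[-0.016,0,-0.15,0,15],[-0.016,0,-0.21,0,15],[-0.016,0,-0.27,0,15],[-0.016,0,-0.33,0,15],[-0.016,0,-0.39,0,15],[-0.016,0,-0.45,0,15],[-0.016,0,-0.5,0,15],[-0.016,0,-0.5,0,15]])

```text
time_s: 11.27
tcp_pos: [0.4782, -0.1678, 0.2936]
eef_rot: [179.9, -0.3, 0.8]
contact_force: [0.1, 0.3, -1.4]
gripper_width: 0.0254
gripper_force: 60.0
```

```bash
python3 - <<'E'
from h import *
st=r.get_state();print(st["time_s"],st["tcp_pos"],st["contact_force"],st["moment"])
s=eyes.capture("side").astype(int);a=cv2.imread("s8.png")[:,:,::-1].astype(int)
g=lambda m:(m[...,1]>110)&(m[...,0]<60)&(m[...,2]<90)
box=np.s_[150:190,220:295]
print(g(s)[box].sum(),g(a)[box].sum(),np.logical_xor(g(s),g(a))[box].sum())
cv2.imwrite("s9.png",s[:,:,::-1])
# where is pole: white tip + red
h=(s[...,0]>110)&(s[...,1]<50)&(s[...,2]<50); q=np.argwhere(h[100:200,320-60:400])+[100,260]; print(len(q),q.min(0) if len(q) else 0,q.max(0) if len(q) else 0)
p=st["tcp_pos"]
for pit in(0,5): 
    A=np.radians(pit);G=p+[0,0,.0172]
    print(pit,proj("side",[G+[.1225*np.cos(A)+k*np.sin(A),.004,.1225*np.sin(A)-k*np.cos(A)] for k in(.01,.067)]).round(1).tolist())
go(.44,.08,.376,.8);go(.39,.332,.33,18.3,(.44,.08,.376,.8))
E
```

```text
11.2667 [ 0.47816165 -0.16775005  0.29358221] [ 0.1397466   0.26714886 -1.41920705] [-0.057199   -0.09476554 -0.02127794]
706 721 15
160 [143 274] [173 369]
0 [[276.9, 142.5], [275.7, 161.1]]
5 [[277.0, 138.8], [274.3, 157.1]]
shares [-0.1358 -0.9919 -0.337 ] turn 0.0005 rows>= 6.3
shares [-0.1859 -1.0107  0.184 ] turn -0.2917 rows>= 6.3[ WARN:0@0.287] global loadsave.cpp:1063 imwrite_ Unsupported depth image for selected encoder is fallbacked to CV_8U.
```

```bash
python3 - <<'E'
from h import *
s=cv2.imread("s9.png")[:,:,::-1].astype(int)
h=(s[...,0]>90)&(s[...,1]<60)&(s[...,2]<60); q=np.argwhere(h[130:175,265:288])+[130,265]
for y in np.unique(q[:,0]): print(y,q[q[:,0]==y,1].tolist())
E
```

```text
142 [278]
143 [278]
144 [276]
145 [276]
146 [276]
147 [275, 276]
148 [275, 276, 277]
149 [275, 276, 277]
150 [275, 276, 277]
151 [275, 276, 277]
152 [275, 276, 277]
153 [275, 276]
154 [275, 276]
155 [274, 275, 276]
156 [274, 275, 276]
157 [273, 274, 275, 276, 277]
158 [274, 275, 276]
```

Call:
step_arm(plan=[[-0.02,0,-0.08,0,15],[-0.06,-0.02,-0.2,0,15],[-0.1,-0.08,-0.3,0,15],[-0.136,-0.18,-0.337,0,15],[-0.136,-0.3,-0.337,0,15],[-0.136,-0.43,-0.337,0,15],[-0.136,-0.56,-0.337,0,15],[-0.136,-0.69,-0.337,0,15],[-0.136,-0.81,-0.337,0,15],[-0.136,-0.91,-0.337,0,15],[-0.136,-0.98,-0.337,0,15],[-0.136,-0.992,-0.337,0,15]])

```text
time_s: 12.32
tcp_pos: [0.4388, 0.0825, 0.3732]
eef_rot: [180.0, 0.1, 1.0]
contact_force: [0.1, -0.5, -2.0]
gripper_width: 0.0255
gripper_force: 60.0
```

Call:
step_arm(plan=[[-0.01,-0.06,0.02,-0.02,15],[-0.03,-0.16,0.05,-0.05,15],[-0.05,-0.28,0.09,-0.1,15],[-0.07,-0.4,0.12,-0.15,15],[-0.1,-0.53,0.15,-0.2,15],[-0.13,-0.66,0.18,-0.25,15],[-0.15,-0.78,0.18,-0.28,15],[-0.17,-0.89,0.18,-0.29,15],[-0.18,-0.96,0.18,-0.292,15],[-0.186,-1,0.18,-0.292,15],[-0.186,-1,0.18,-0.292,15],[-0.186,-1,0.18,-0.292,15]])

```text
time_s: 13.32
tcp_pos: [0.3892, 0.329, 0.3288]
eef_rot: [179.9, 0.1, 18.4]
contact_force: [0.6, -0.1, -1.8]
gripper_width: 0.0259
gripper_force: 60.0
```

```bash
python3 - <<'E'
from h import *
st=r.get_state();print(st["time_s"],st["tcp_pos"],st["eef_rot"],st["contact_force"])
go(.3897,.3322,.2,18.3)
s=eyes.capture("side");cv2.imwrite("s10.png",s[:,:,::-1]);s=s.astype(int)
h=(s[...,0]>90)&(s[...,1]<60)&(s[...,2]<60)
n,l,sg,ce=cv2.connectedComponentsWithStats(h.astype(np.uint8))
for i in range(1,n):
    if sg[i,4]>20: print(sg[i],ce[i])
p=st["tcp_pos"];w=np.radians(st["eef_rot"][2]);R=np.array([[np.cos(w),-np.sin(w),0],[np.sin(w),np.cos(w),0],[0,0,1]])
for pit in(0,3,6):
    A=np.radians(pit);G=p+[0,0,.0172]
    print(pit,proj("side",[G+R@[.1225*np.cos(A)+k*np.sin(A),.0045,.1225*np.sin(A)-k*np.cos(A)] for k in(.008,.067)]).round(1).tolist())
E
```

```text
13.3167 [0.3891614  0.32898669 0.3287681 ] [1.79947566e+02 5.88804539e-02 1.83528281e+01] [ 0.55543852 -0.06066583 -1.77735971]
shares [ 0.0061 -0.0115  0.5151] turn 0.0009 rows>= 3.1
[160 177  15  10  74] [166.68918919 181.43243243]
[267 233  21  24 391] [276.78772379 244.42710997]
[139 267  11  23 124] [142.98387097 279.25806452]
[289 283  37  33 557] [305.63913824 300.56373429]
[225 284  28  18 268] [238.75746269 293.16044776]
0 [[141.3, 266.5], [147.2, 293.3]]
3 [[140.5, 263.3], [144.7, 290.0]]
6 [[139.8, 260.1], [142.3, 286.6]]
```

```bash
python3 - <<'E'
from h import *
a=cv2.imread("pics/z3.png")[:,400:];a=cv2.resize(a,(160,200),interpolation=cv2.INTER_AREA)[:,:,::-1].astype(int)
b=cv2.imread("s10.png")[134:334,80:240,::-1].astype(int)
for m in(a,b):
    h=(m[...,0]>90)&(m[...,1]<70)&(m[...,2]<70);q=np.argwhere(h[125:165,50:80])+[259,130]
    print([(int(y),round(q[q[:,0]==y,1].mean(),1)) for y in np.unique(q[:,0])])
for p,w in(((.3905,.3342,.3267),18.24),((.3892,.329,.3288),18.35)):
    w=np.radians(w);R=np.array([[np.cos(w),-np.sin(w),0],[np.sin(w),np.cos(w),0],[0,0,1]])
    print(proj("side",[np.array(p)+[0,0,.0172]+R@[.1225,.0045,-k] for k in(.008,.067)]).round(1).tolist())
E
```

```text
[(272, np.float64(137.0)), (273, np.float64(138.4)), (274, np.float64(137.5)), (275, np.float64(138.0)), (276, np.float64(139.0)), (277, np.float64(139.0)), (278, np.float64(139.5)), (279, np.float64(140.0)), (280, np.float64(140.0)), (281, np.float64(140.0)), (282, np.float64(141.0)), (283, np.float64(141.0)), (284, np.float64(141.0)), (285, np.float64(141.0)), (286, np.float64(141.0)), (287, np.float64(142.0)), (288, np.float64(142.7)), (289, np.float64(143.3)), (290, np.float64(143.5)), (291, np.float64(143.5)), (292, np.float64(143.5)), (293, np.float64(143.0)), (294, np.float64(142.5)), (295, np.float64(142.5))]
[(267, np.float64(140.0)), (268, np.float64(141.2)), (269, np.float64(140.5)), (270, np.float64(140.5)), (271, np.float64(141.0)), (272, np.float64(141.0)), (273, np.float64(141.0)), (274, np.float64(141.5)), (275, np.float64(142.0)), (276, np.float64(142.0)), (277, np.float64(142.5)), (278, np.float64(142.5)), (279, np.float64(142.5)), (280, np.float64(143.0)), (281, np.float64(143.0)), (282, np.float64(143.5)), (283, np.float64(144.7)), (284, np.float64(145.5)), (285, np.float64(145.0)), (286, np.float64(144.5)), (287, np.float64(144.5)), (288, np.float64(144.5)), (289, np.float64(145.0))]
[[138.2, 269.1], [144.3, 295.8]]
[[141.3, 266.4], [147.2, 293.3]]
```

Call:
step_arm(plan=[[0.003,-0.005,0.04,0,15],[0.006,-0.0115,0.12,0,15],[0.006,-0.0115,0.24,0,15],[0.006,-0.0115,0.36,0,15],[0.006,-0.0115,0.47,0,15],[0.006,-0.0115,0.54,0,15],[0.006,-0.0115,0.58,0,15],[0.006,-0.0115,0.6,0,15],[0.006,-0.0115,0.6,0,15],[0.006,-0.0115,0.6,0,15]])

```text
time_s: 14.2
tcp_pos: [0.3902, 0.3329, 0.1802]
eef_rot: [-180.0, -0.1, 18.3]
contact_force: [-0.5, 0.2, -1.8]
gripper_width: 0.0262
gripper_force: 60.0
```

```bash
python3 - <<'E'
from h import *
st=r.get_state();print(st["time_s"],st["tcp_pos"],st["eef_rot"])
go(.3897,.3322,.130,18.3)
E
```

```text
14.2 [0.39024511 0.33285483 0.1802013 ] [-1.79964541e+02 -6.88351706e-02  1.83418560e+01]
shares [-0.0029  0.0018  0.2008] turn 0.0007 rows>= 1.2
```

Pole pitched about 3° hook-up in the grip. It should level itself against the saddles at a light grip.

Call:
step_arm(plan=[[-0.002,0.002,0.06,0,15],[-0.002,0.002,0.14,0,15],[-0.002,0.002,0.22,0,15],[-0.002,0.002,0.29,0,15],[-0.002,0.002,0.34,0,15],[-0.002,0.002,0.375,0,15],[-0.002,0.002,0.395,0,15],[-0.002,0.002,0.395,0,15],[-0.002,0.002,0.395,0,15]])

```text
time_s: 14.95
tcp_pos: [0.3905, 0.3332, 0.0821]
eef_rot: [-179.9, -0.2, 18.4]
contact_force: [2.4, -0.1, 1.6]
gripper_width: 0.0259
gripper_force: 60.0
```

Call:
step_arm(plan=[[0,0,0,0,15],[0,0,0,0,15],[0,0,0,0,15],[0,0,0.01,0,15],[0,0,0.02,0,15],[0,0,0.03,0,15],[0,0,0.034,0,15],[0,0,0.034,0,15]], newtons=8)

```text
time_s: 15.62
tcp_pos: [0.3902, 0.3328, 0.0732]
eef_rot: [-179.9, -0.1, 18.4]
contact_force: [1.3, -1.0, 8.2]
gripper_width: 0.0259
gripper_force: 8.0
```

Call:
step_arm(plan=[[0,0,-0.002,0,27],[0,0,-0.002,0,30],[0,0,-0.002,0,36],[0,0,-0.002,0,45],[0,0,-0.002,0,60],[0,0,-0.002,0,80],[0,0,-0.002,0,80],[0,0,-0.002,0,80],[0,0,-0.002,0,80],[0,0,-0.002,0,80],[0,0,-0.002,0,80]])

```text
time_s: 16.53
tcp_pos: [0.3894, 0.332, 0.0726]
eef_rot: [-180.0, -0.0, 18.4]
contact_force: [0.7, -0.6, 0.1]
gripper_width: 0.0792
gripper_force: 0.0
```

Call:
step_arm(plan=[[0,0,-0.03,0,80],[0,0,-0.1,0,80],[0,0,-0.2,0,80],[0,0,-0.32,0,80],[0,0,-0.46,0,80],[0,0,-0.6,0,80],[0,0,-0.74,0,80],[0,-0.08,-0.85,0,80],[0,-0.2,-0.9,0,80],[0,-0.34,-0.9,0,80],[0,-0.48,-0.9,0,80],[0,-0.6,-0.9,0,80]])

```text
time_s: 17.53
tcp_pos: [0.3413, 0.4759, 0.2988]
eef_rot: [-179.9, -0.1, 18.4]
contact_force: [0.6, -0.7, 0.4]
gripper_width: 0.0803
gripper_force: 0.0
```

Call:
step_arm(plan=[[0,-0.06,0,0,80],[0,-0.16,0,0,80],[0,-0.28,0,0,80],[0,-0.4,0,0,80],[0,-0.48,0,0,80],[0,-0.5,0,0,80],[0,-0.5,0,0,80],[0,-0.5,0,0,80]])

```text
time_s: 18.2
tcp_pos: [0.3029, 0.5924, 0.2975]
eef_rot: [180.0, 0.0, 18.4]
contact_force: [-0.0, -1.4, 0.7]
gripper_width: 0.08
gripper_force: 0.0
```

```bash
python3 - <<'E'
from h import *
s=eyes.capture("side");t=eyes.capture("top")
T0=cv2.imread("raw_t.png")[:,:,::-1];S0=cv2.imread("raw_s.png")[:,:,::-1]
def org(t):
    h=cv2.cvtColor(t,cv2.COLOR_RGB2HSV);m=((h[...,0]>8)&(h[...,0]<20)&(h[...,1]>170)&(h[...,2]>110)).astype(np.uint8);m[:,:115]=0;m[:,175:]=0;m[:210]=0
    n,l,st,ce=cv2.connectedComponentsWithStats(m);i=1+np.argmax(st[1:,4]);return st[i],ce[i],cv2.minAreaRect(np.argwhere(l==i).astype(np.float32))[2]
print(org(T0),org(t))
yl=lambda m:(m[...,0]>120)&(m[...,1]>90)&(m[...,2]<60)
print("yellow diff",np.logical_xor(yl(s),yl(S0))[140:240,85:205].sum())
o=np.zeros((600,800,3),np.uint8);o[:300,:400]=crop(t,105,200,100,75,400,300);o[300:,:400]=crop(S0,150,324,80,60,400,300);o[300:,400:]=crop(s,150,324,80,60,400,300);o[:300,400:]=crop(s,80,100,220,165,400,300)
cv2.imwrite("pics/z9.png",o[:,:,::-1])
E
```

```text
(array([129, 236,  16,  32, 203], dtype=int32), array([136.27093596, 250.61083744]), 17.650123596191406) (array([128, 236,  16,  30,  99], dtype=int32), array([134.55555556, 246.75757576]), 17.52556800842285)
yellow diff 71
```

View pics/z9.png

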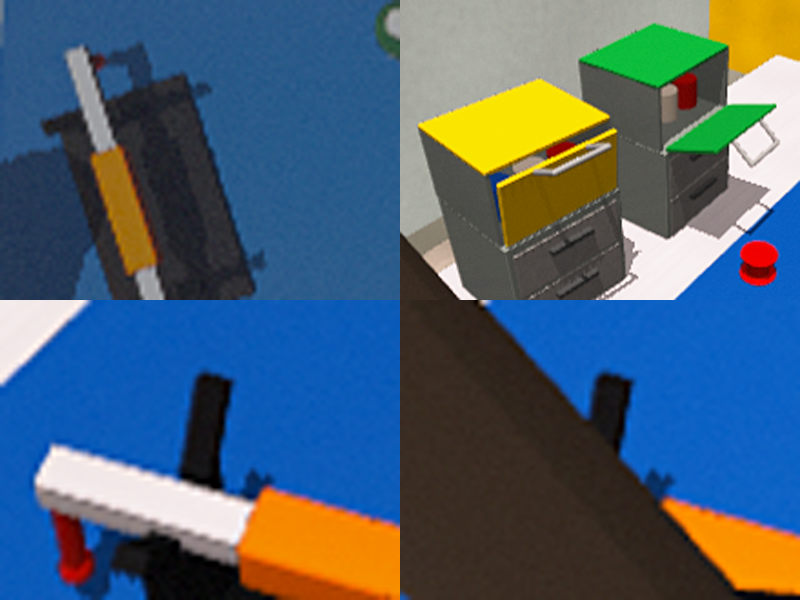

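The pole is back in its rest, with the grip end at the same pixel as at the start. The green hatch is fully down, the yellow one is as it was, and the arm is clear.

```bash
python3 -c "
from plant import workorder; print(workorder.close_job())"
```

```text
the job is handed in; nothing more can be done
None
```

I handed the job in at about 18 s: the green hatch is pulled down to its stop, the pole is unhooked and back in its rest, and the yellow hatch is untouched (it started slightly ajar and still is).

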